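# Hang the rinsed-cap basket on the drain hook over its drip tray

### The job

First slide the white drip tray along the bench until it lies under the drain hook, without picking it up. Then lift the wire basket of rinsed caps out of the green basin by its handle and hang it by the peak of the handle on the hook, so that it hangs level and still with the whole basket over the tray. Never tip the basket steeply, or the caps spill, and leave the two tube racks and the beaker where they are.

Things in the scene. Friction and masses are not known exactly. Their poses are not given: they have to be found in the camera images.
- handle_peak (a point): Underside of the 9 mm high peak in the middle of the basket's handle, which must rest in the hook: 161 mm above the basket's underside, 91 mm above its rim. The handle is one rigid upright 9 mm round bar in the basket's plane x = 0: uprights at y = +-70 mm and a level crown with this peak. Axes as for the basket. Fingers at the peak itself would stand in the hook's way
- handle_left (a point): Centre of the bar in the straight, level part of the handle's crown on the +y side, 34 mm from its middle; straight from 15 to 56 mm. 4.5 mm lower than the underside of the peak. Axes as for the basket; the bar runs along y
- handle_right (a point): The same on the -y side, 34 mm from the middle
- basket: Steel wire basket full of blue caps, loose, about 0.2 to 0.45 kg, 100 (x) x 130 (y) x 70 mm without its handle, which stands up over the middle along y; looks the same after a half turn. Origin at the centre of its underside, z up. It starts standing in the basin
- basket_fl (a point): Lower corner of the basket at x = -50, y = +65 mm in its own axes
- basket_fr (a point): Lower corner of the basket at x = -50, y = -65 mm in its own axes
- basket_bl (a point): Lower corner of the basket at x = +50, y = +65 mm in its own axes
- basket_br (a point): Lower corner of the basket at x = +50, y = -65 mm in its own axes
- basin: Green rinse basin fixed to the bench, outside 240 (x) x 200 (y) x 70 mm with a narrow rolled rim (252 x 212 mm over it), floor 5 mm thick; origin at the centre of its underside
- hook_seat (a point): Lowest inside point of the U-shaped drain hook, 210 mm above the bench, where the handle's peak comes to rest. Axes as for the stand. The hook is 8 mm round bar, red-coated, in the plane y = 0; the U is 32 mm wide inside (x = -16 to +16 mm). On its +x side the bar runs on as a level arm, its top 28 mm above this point. The handle goes over the tip from the -x side, then down into the U
- hook_tip (a point): Centre of the rounded upturned end of the hook (radius 4.6 mm), 22 mm to the -x side of the seat and 24 mm above it
- stand: Drain stand fixed to the bench; origin on the bench straight below the hook's seat. A 12 mm steel rod, 282 mm high, stands at x = +165 mm in a round flange of 29 mm radius; a clamp block near its top (about 34 x 22 x 30 mm, 234 mm above the bench, with a small wing screw to +y) carries the hook arm, which points to -x of the stand
- tray: White plastic drip tray, loose, about 0.4 kg, 200 (x) x 240 (y) x 25 mm outside, walls and floor 5 mm thick, with low grey ribs on its floor; origin at the centre of its underside
- blue_rack: Blue tube rack with capped tubes, 96 x 140 mm, 104 mm high, loose; origin at the centre of its underside; leave it alone
- yellow_rack: Empty yellow tube rack, 96 x 184 x 65 mm, loose; origin at the centre of its underside; leave it alone
- beaker: Clear plastic beaker, 72 mm across, 85 mm high, loose; origin at the centre of its underside; leave it alone
Things that resemble listed ones, but are neither listed nor needed, are in the scene too. Leave any orange look-alike of the basket alone.

How it is judged:
By the outcome, as a careful person would: the job done as asked, in the order asked, and still so for the second after the job is handed in, with the robot touching nothing.
It also fails if it takes over 72 s, if anything falls off the work surface, if the arm or the gripper's body presses on something with over 40 N, if the wrist force passes 120 N, or if a joint passes its speed limit or range.

### The arm

A 7-joint arm with a two-finger parallel gripper is mounted at the origin on the work surface. World frame = base frame: x ahead of the robot, y to its left, z up, the work surface at z = 0. Lengths are in m, angles in rad, forces in N, time in s.
With the tool pointing down it reaches from about 0.35 to 0.9 m from the base axis. Payload 8.1 kg.
Tool frame: the origin (TCP) lies on the centre line of the jaws, within the pads' length; the fingertips stand 17 mm ahead of it and the grasp point (between the pads) lies 2 mm behind it; z points along the fingers, y is the direction in which the jaws open and shut (so a half turn about z gives the same grasp; the last joint's range is limited). The gripper opens to 92 mm and grips with 3 to 60 N. Pads are 19 mm wide; open, the fingers measure 130 mm over their backs; the gripper's body (75 mm by 190 mm) begins 47 mm behind the grasp point.
Start: joints at [1.13, 0.434, 0.025, 1.573, -0.012, 1.134, -0.075], TCP at [0.207, -0.59, 0.244] pointing down, gripper open.
Joint ranges: [-2.62, 2.62], [-0.44, 2.09], [-1.27, 1.32], [0.08, 2.57], [-1.32, 4.46], [0.12, 2], [-2.74, 2.74]. Speed limits (rad/s): [2.22, 2.22, 3.01, 3.01, 3.14, 3.14, 3.14].

### API

Orientations are given as a rotation vector (axis times angle).
In Python, from cell import arm gives the robot as it stands.
- The arm moves only by the shell command python3 -m creep 'ROWS' [FORCE]. ROWS is JSON, a list that holds one entry, the list of rows, each a list of 7 numbers: the shift along the world's x, y, z in cm, then the turn, a rotation vector about the world's x, y, z in degrees, then the opening, from -1 (shut) to 1 (fully open), so that 0 is half open. In form: [[[tx, ty, tz, ax, ay, az, jaw], ...]]. A call has 1 to 5 rows; each row is the pose to reach, as a shift and turn from the pose commanded when the call began; what a row does not reach only later rows make up. A row lasts 1/10 s, in which the tool goes at most 50 mm and 8.59 degrees, less where a joint would pass 70% of its speed; a pose out of reach is approached as far as the arm can. A call with a gripper value outside its range is refused whole. The fingers move at their own pace and stop on an object; FORCE is the grip in N (left out, the last holds). Time passes only in rows, so rows that repeat a pose let the fingers close. It gives the time, the measured TCP pose, the force and the opening at its end, in the units of the state.
- arm.observe(): the state, without advancing time (a new reading comes with each control period).
- arm.get_image(name): name is "scene" or "top" or "wrist"; returns the picture (420x560x3 uint8, red, green, blue); there is no depth.
- arm.camera_model(name): a dict with "vfov" (degrees; the focal length in pixels is half the picture's height over the tangent of half this angle, whatever the lens; pixels are square), "cx", "cy" (the principal point, pixels), "cam_to_world" (4x4, takes a point from camera to world coordinates); the wrist camera has in their place "T_tool_cam" (4x4, takes a point from camera to tool coordinates, whose origin is the TCP and whose axes are the flange's). Camera axes: x right, y down, z forward; pixel columns grow to the right and rows downward; lengths in m; the calibration is good to about 2 mm. The wrist camera is an equidistant fisheye: a pixel r from the principal point sees the ray r / f radians off the axis. A picture is of the moment at which its call begins: read the wrist's pose just before it. camera_model takes no time and is no camera call.
- arm.sign_off(): hands the job in, once; it reports no verdict.
The state is a dict: "clock": time; "joints": joint angles; "dq": joint speeds; "joint_efforts": joint torques, N m; "position": TCP position; "ee_rot": TCP orientation; "force": force on the tool from outside, world axes, zero at the start; "ft_torque": the same for the moment, N m; "width": opening from 0.0 (shut) to 1.0 (fully open).
Only numpy, scipy, OpenCV 4.12 (cv2) and the standard library are available. Lean on these libraries where they do the work, as an engineer would, in place of code of your own. Each camera call takes 0.05 s, during which the arm holds its last target.

## Working session

There is one attempt and no reset: what is moved stays moved. The work goes in short steps, Python scripts to look and compute and a shell command to move; the robot and the scene stay as the last step left them, time stands still between calls to the robot, and variables do not carry over. Pictures are saved under pics/ and viewed, and the job is handed in when it is done.

```bash
ls; mkdir -p pics; python3 - <<'E'
from cell import arm
import cv2
s=arm.observe();print(s)
for n in("scene","top"):
    im=arm.get_image(n);cv2.imwrite(f"pics/{n}0.png",im[:,:,::-1])
for n in("scene","top","wrist"):print(n,arm.camera_model(n))
E
```

```text
pics
{'clock': 0.0, 'joints': array([ 1.13042362,  0.43523297,  0.02495416,  1.57409845, -0.01158836,
        1.13398335, -0.07507738]), 'dq': array([ 0.00101012,  0.00142381, -0.00028971, -0.00119181,  0.0012622 ,
        0.00197257, -0.00087672]), 'joint_efforts': array([ 5.94960420e-04, -6.67853665e+01,  9.85289030e-01, -3.14464402e+01,
       -6.06085430e-02,  4.28909634e-02,  1.81979822e-04]), 'position': array([ 0.20691173, -0.58924519,  0.242938  ]), 'ee_rot': array([-3.09540039e+00, -5.27758368e-01,  6.40501558e-04]), 'force': array([0.67946369, 0.36107335, 0.61357714]), 'ft_torque': array([-0.00992092,  0.01961474, -0.00684869]), 'width': 1.0005212209142695}
scene {'vfov': 45.71934119911449, 'cx': 274.5486065037755, 'cy': 210.5730778853697, 'cam_to_world': array([[-0.54762725,  0.51725519, -0.65768645,  1.44541675],
       [ 0.83667128,  0.32982845, -0.43725778,  0.77428591],
       [-0.00925016, -0.78972164, -0.61339561,  1.01547229],
       [ 0.        ,  0.        ,  0.        ,  1.        ]])}
top {'vfov': 42.155386091881695, 'cx': 277.59725933012385, 'cy': 211.36408827883773, 'cam_to_world': array([[-0.00917976, -0.99818303,  0.05955134,  0.45070877],
       [-0.99990642,  0.0097671 ,  0.00957911,  0.16007636],
       [-0.01014335, -0.05945783, -0.99817928,  1.5935333 ],
       [ 0.        ,  0.        ,  0.        ,  1.        ]])}
wrist {'vfov': 65.70646984690485, 'cx': 278.23570959174305, 'cy': 207.38336181080058, 'T_tool_cam': array([[ 2.50659876e-04, -9.56244861e-01, -2.92567434e-01,
         8.01526655e-02],
       [ 9.99999864e-01,  3.73525258e-04, -3.64093040e-04,
         3.88844646e-04],
       [ 4.57443425e-04, -2.92567303e-01,  9.56244824e-01,
        -1.41901938e-01],
       [ 0.00000000e+00,  0.00000000e+00,  0.00000000e+00,
         1.00000000e+00]])}
```

View pics/scene0.png

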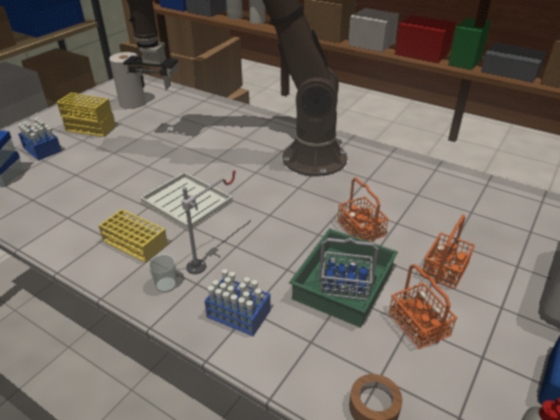

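View pics/top0.png

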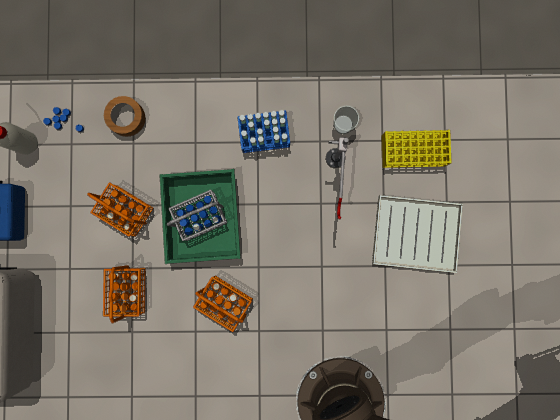

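Top view: green basin with the steel basket of blue caps around (198,215), three orange look-alikes at (122,212), (125,293), (225,300), hook tip (red) around (339,210), and tray at (417,235). The arm is out of the way. I'll enlarge the crops next.

```bash
cat > h.py <<'E'
import numpy as np, cv2
from cell import arm
def ray(n,u,v,st=None):
    m=arm.camera_model(n); f=210/np.tan(np.radians(m['vfov']/2))
    x,y=(u-m['cx']),(v-m['cy'])
    if n=='wrist':
        r=np.hypot(x,y); th=r/f; d=np.array([x/r*np.sin(th),y/r*np.sin(th),np.cos(th)])
        T=np.eye(4);T[:3,:3]=cv2.Rodrigues(np.array(st['ee_rot']))[0];T[:3,3]=st['position'];T=T@m['T_tool_cam']
    else:
        d=np.array([x/f,y/f,1]);T=m['cam_to_world']
    d=T[:3,:3]@d; return T[:3,3],d/np.linalg.norm(d)
def onz(n,u,v,z,st=None):
    o,d=ray(n,u,v,st);return o+d*(z-o[2])/d[2]
def tri(*rs):
    A=np.zeros((3,3));b=np.zeros(3)
    for o,d in rs:
        P=np.eye(3)-np.outer(d,d);A+=P;b+=P@o
    p=np.linalg.solve(A,b);return p,[np.linalg.norm((np.eye(3)-np.outer(d,d))@(p-o)) for o,d in rs]
def proj(n,p,st=None):
    m=arm.camera_model(n); f=210/np.tan(np.radians(m['vfov']/2))
    if n=='wrist':
        T=np.eye(4);T[:3,:3]=cv2.Rodrigues(np.array(st['ee_rot']))[0];T[:3,3]=st['position'];T=T@m['T_tool_cam']
    else: T=m['cam_to_world']
    c=T[:3,:3].T@(np.array(p)-T[:3,3])
    if n=='wrist':
        r=np.hypot(c[0],c[1]);th=np.arctan2(r,c[2]);return m['cx']+f*th*c[0]/r,m['cy']+f*th*c[1]/r
    return m['cx']+f*c[0]/c[2],m['cy']+f*c[1]/c[2]
def crop(src,dst,x0,y0,x1,y1,k):
    im=cv2.imread(src)[y0:y1,x0:x1];cv2.imwrite(dst,cv2.resize(im,None,fx=k,fy=k,interpolation=cv2.INTER_CUBIC))
E
python3 - <<'E'
from h import *
crop("pics/top0.png","pics/c1.png",150,160,250,270,5)
crop("pics/top0.png","pics/c2.png",310,90,470,280,3)
crop("pics/scene0.png","pics/c3.png",130,160,260,300,4)
crop("pics/scene0.png","pics/c4.png",290,220,400,320,5)
E
```

```text
(no output)
```

View pics/c1.png

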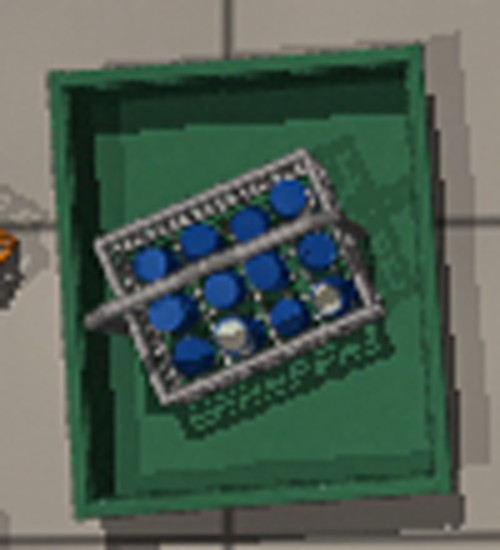

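View pics/c2.png

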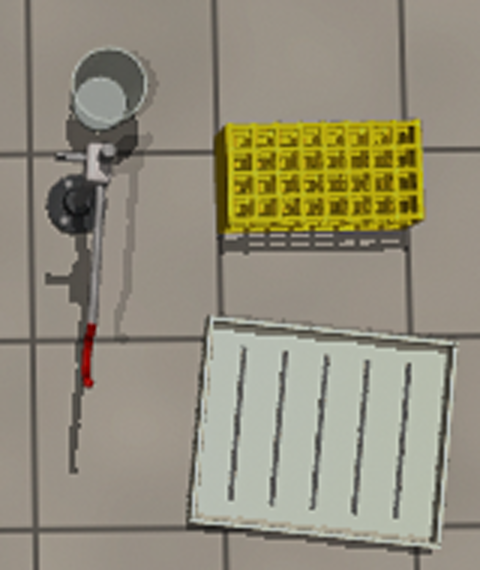

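View pics/c3.png

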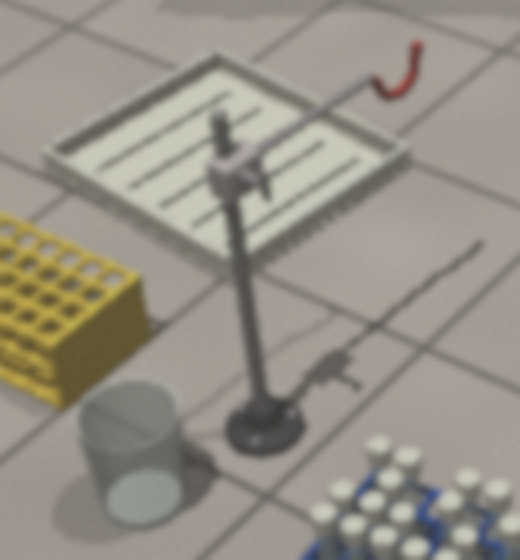

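View pics/c4.png

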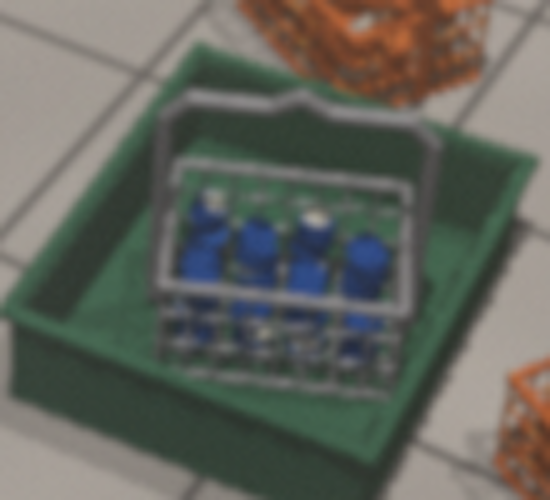

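```bash
python3 - <<'E'
from h import *
def px(x,y,k,ox,oy): return (x+.5)/k-.5+ox,(y+.5)/k-.5+oy
T=lambda x,y:px(x,y,3,310,90); S=lambda x,y:px(x,y,4,130,160)
np.set_printoptions(precision=4,suppress=True)
c=np.array([onz('top',*T(*q),.025)[:2] for q in[(211,317),(456,345),(438,549),(190,523)]])
print('tray',c,c.mean(0),[np.linalg.norm(c[i]-c[i-1]) for i in range(4)]);
d=c[0]-c[1]+c[3]-c[2];print('tray y-axis angle',np.degrees(np.arctan2(d[1],d[0]))-90)
c=np.array([onz('scene',*S(*q),.025)[:2] for q in[(45,155),(220,52),(410,152),(240,268)]]);print('tray scene',c,c.mean(0))
print('tip',tri(ray('top',*T(89,384)),ray('scene',*S(417,46))))
print('redend',tri(ray('top',*T(92,325)),ray('scene',*S(373,82))))
print('seat z.206 line', onz('scene',*S(395,96),.204), onz('scene',*S(395,96),.206))
print('clamp',onz('top',*T(99,162),.249)); print('flange',onz('top',*T(72,204),.01))
print('arm at clamp',onz('top',*T(98,185),.234))
T=lambda x,y:px(x,y,5,150,160); S=lambda x,y:px(x,y,5,290,220)
print('H l',tri(ray('top',*T(95,320)),ray('scene',*S(178,103))))  
print('H r',tri(ray('top',*T(338,215)),ray('scene',*S(428,135))))
for q in[(303,97)]: print('peak scene', onz('scene',*S(*q),.166))
for q in[(97,318),(335,218)]:print('top handle .16',onz('top',*T(*q),.161))
c=np.array([onz('top',*T(*q),.07)[:2] for q in[(50,72),(420,45),(450,490),(78,517)]]);print('basin',c,c.mean(0))
c=np.array([onz('top',*T(*q),.075)[:2] for q in[(97,242),(302,153),(380,312),(167,402)]]);print('basket rim',c,c.mean(0))
print([np.linalg.norm(c[i]-c[i-1]) for i in range(4)])
for n,q,z in[('blue',(264,131),.08),('yellow',(417,149),.065),('beaker',(346,118),.085),('orange',(225,303),.07)]: print(n,onz('top',*q,z))
E
```

```text
tray [[ 0.5877 -0.1206]
 [ 0.5584 -0.3545]
 [ 0.364  -0.3317]
 [ 0.3907 -0.0966]] [ 0.4752 -0.2258] [np.float64(0.198475956114971), np.float64(0.2357272560636396), np.float64(0.1957663471336894), np.float64(0.2366648607705729)]
tray y-axis angle -6.810863445069373
tray scene [[ 0.5691 -0.3473]
 [ 0.3711 -0.3273]
 [ 0.4007 -0.0907]
 [ 0.5942 -0.1105]] [ 0.4838 -0.2189]
tip (array([0.515 , 0.0186, 0.233 ]), [np.float64(0.0006442011160811574), np.float64(0.0006442011160812038)])
redend (array([0.564 , 0.0156, 0.2292]), [np.float64(0.00022467635206106047), np.float64(0.00022467635206102773)])
seat z.206 line [0.5412 0.0157 0.204 ] [0.5435 0.0176 0.206 ]
clamp [0.698  0.0096 0.249 ]
flange [0.701  0.0098 0.01  ]
arm at clamp [0.6814 0.009  0.234 ]
H l (array([0.5403, 0.4026, 0.182 ]), [np.float64(0.06360536837024136), np.float64(0.06360536837024142)])
H r (array([0.536 , 0.3983, 0.1491]), [np.float64(0.06864836884846644), np.float64(0.06864836884846622)])
peak scene [0.5297 0.3992 0.166 ]
top handle .16 [0.5077 0.4604 0.161 ]
top handle .16 [0.5593 0.3346 0.161 ]
basin [[0.6504 0.5064]
 [0.6635 0.2975]
 [0.4135 0.2819]
 [0.4003 0.4898]] [0.5319 0.3939]
basket rim [[0.5537 0.4785]
 [0.6026 0.3635]
 [0.513  0.3201]
 [0.4639 0.4391]] [0.5333 0.4003]
[np.float64(0.09805338352418054), np.float64(0.12493398439867387), np.float64(0.09956063631304303), np.float64(0.12879157981954756)]
blue [0.7675 0.2107 0.08  ]
yellow [ 0.7144 -0.2203  0.065 ]
beaker [ 0.8006 -0.0193  0.085 ]
orange [0.2882 0.3231 0.07  ]
```

```bash
python3 -m creep '[[[3,3.6,0,0,0,-4,0],[6,7.2,0,0,0,-8,0],[9,10.8,0,0,0,-12,0],[12,14.4,0,0,0,-16,0],[15,18,0,0,0,-20,0]]]' 20
python3 -m creep '[[[3,3.7,-1,0,0,-3,0],[6.1,7.4,-4,0,0,-6,0],[6.1,7.4,-8,0,0,-6,0],[6.1,7.4,-11,0,0,-6,0],[6.1,7.4,-11,0,0,-6,0]]]'
python3 - <<'E'
from h import *
s=arm.observe();im=arm.get_image('wrist');cv2.imwrite('pics/w1.png',im[:,:,::-1]);print(s['position'],s['ee_rot'],s['force'])
R=cv2.Rodrigues(s['ee_rot'])[0];print(R)
for p in[(.5877,-.1206,.025),(.5584,-.3545,.025),(.364,-.3317,.025),(.3907,-.0966,.025)]:print(proj('wrist',p,s))
E
```

```text
clock: 0.6
position: [0.3578, -0.4079, 0.2435]
ee_rot: [-3.141, 0.023, 0.001]
force: [1.3, 0.2, -0.6]
width: 0.614
clock: 1.1
position: [0.4159, -0.3335, 0.13]
ee_rot: [-3.133, 0.18, 0.011]
force: [-0.3, 0.0, 0.5]
width: 0.501
[ 0.41587814 -0.33350367  0.12999005] [-3.13250545  0.17990681  0.01075194] [-0.32376131  0.00483113  0.4863209 ]
[[ 0.99340138 -0.11449846 -0.00661807]
 [-0.11447168 -0.99341723  0.0042933 ]
 [-0.00706608 -0.00350739 -0.99996888]]
(np.float64(28.656035666393336), np.float64(60.013239099494115))
(np.float64(285.03014015675194), np.float64(27.366681157467156))
(np.float64(283.61651904208384), np.float64(269.44618440533804))
(np.float64(52.578431029234906), np.float64(259.0631572566465))
```

View pics/w1.png

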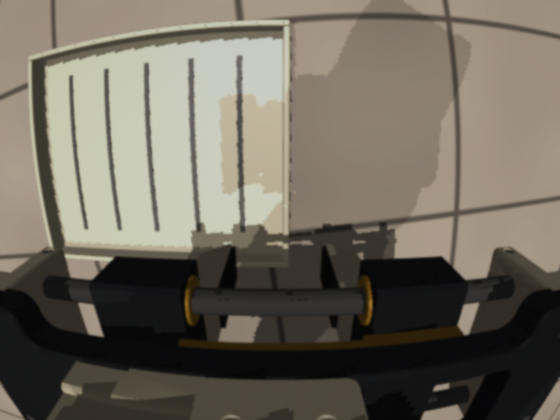

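Wrist view: tray's −y wall at column ≈288, between the open fingers (235 and 328). Its near corner is at (288,265), 5 px from the prediction. The finger inside is clear of the ribs, so I can go down and grip.

```bash
python3 -m creep '[[[0,-0.3,-3,0,0,0,0],[0,-0.3,-6,0,0,0,0],[0,-0.3,-8.5,0,0,0,0],[0,-0.3,-9.7,0,0,0,0],[0,-0.3,-10.1,0,0,0,0]]]'
python3 -m creep '[[[0,0,0,0,0,0,0]]]'
```

```text
clock: 1.65
position: [0.4182, -0.3393, 0.033]
ee_rot: [3.136, -0.183, 0.0]
force: [0.3, -0.3, 0.4]
width: 0.502
clock: 1.75
position: [0.4186, -0.3393, 0.0336]
ee_rot: [3.136, -0.183, 0.001]
force: [0.0, -0.9, -0.6]
width: 0.502
```

```bash
python3 -m creep '[[[0,0,-0.5,0,0,0,0],[0,0,-0.5,0,0,0,-1],[0,0,-0.5,0,0,0,-1],[0,0,-0.5,0,0,0,-1],[0,0,-0.5,0,0,0,-1]]]' 20
python3 -m creep '[[[0,0,0,0,0,0,-1],[0,0,0,0,0,0,-1]]]'
```

```text
clock: 2.25
position: [0.4182, -0.3388, 0.028]
ee_rot: [3.136, -0.182, 0.0]
force: [-1.1, -0.1, 0.2]
width: 0.202
clock: 2.45
position: [0.4181, -0.3388, 0.0278]
ee_rot: [3.136, -0.182, 0.0]
force: [0.2, 0.1, 1.4]
width: 0.05
```

```bash
python3 -m creep '[[[0.3,1,0,0,0,0,-1],[0.7,2.5,0,0,0,0.3,-1],[1.2,4.5,0,0,0,0.7,-1],[1.7,6.5,0,0,0,1,-1],[2.3,8.5,0,0,0,1.2,-1]]]'
python3 -m creep '[[[0.6,2,0,0,0,0.5,-1],[1.1,4,0,0,0,0.9,-1],[1.6,6,0,0,0,1.2,-1],[2.1,8,0,0,0,1.5,-1],[2.6,9.6,0,0,0,1.7,-1]]]'
python3 - <<'E'
from h import *
im=arm.get_image('top');cv2.imwrite('pics/t2.png',im[:,:,::-1]);crop('pics/t2.png','pics/t2c.png',260,90,480,300,3)
E
```

```text
clock: 2.95
position: [0.4414, -0.2517, 0.0278]
ee_rot: [-3.138, 0.148, -0.0]
force: [0.1, -2.1, 0.1]
width: 0.054
clock: 3.45
position: [0.4671, -0.1551, 0.0278]
ee_rot: [-3.14, 0.099, 0.001]
force: [0.1, -2.5, -0.5]
width: 0.053
```

View pics/t2c.png

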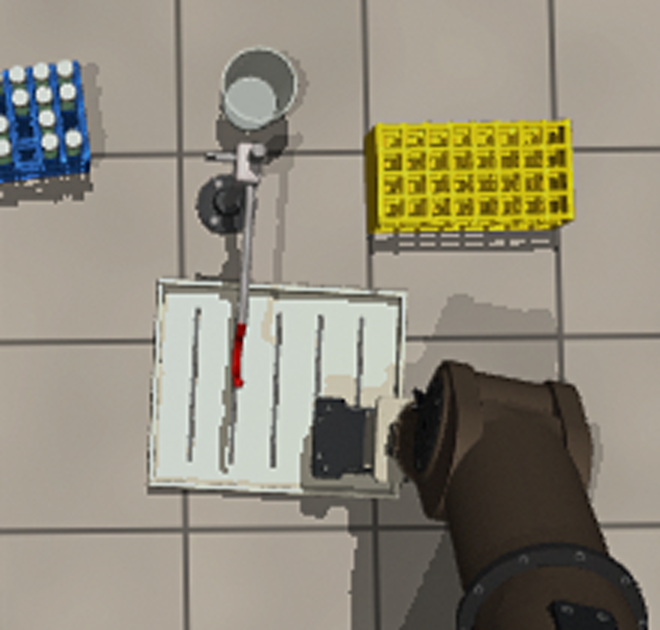

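Tray follows and has turned to near alignment: corners in the crop at (158,280), (407,293), (397,495), (149,487), with the hook tip at (238,384). About 5 cm to go.

```bash
python3 -m creep '[[[0.3,1.2,0,0,0,0.2,-1],[0.7,2.4,0,0,0,0.5,-1],[1.0,3.6,0,0,0,0.7,-1],[1.3,4.7,0,0,0,0.7,-1],[1.3,4.7,0,0,0,0.7,-1]]]'
python3 - <<'E'
from h import *
im=arm.get_image('top');cv2.imwrite('pics/t3.png',im[:,:,::-1]);crop('pics/t3.png','pics/t3c.png',260,90,480,300,3)
E
```

```text
clock: 4.0
position: [0.4809, -0.1082, 0.0278]
ee_rot: [-3.139, 0.079, -0.001]
force: [0.6, 2.2, 0.7]
width: 0.051
```

View pics/t3c.png

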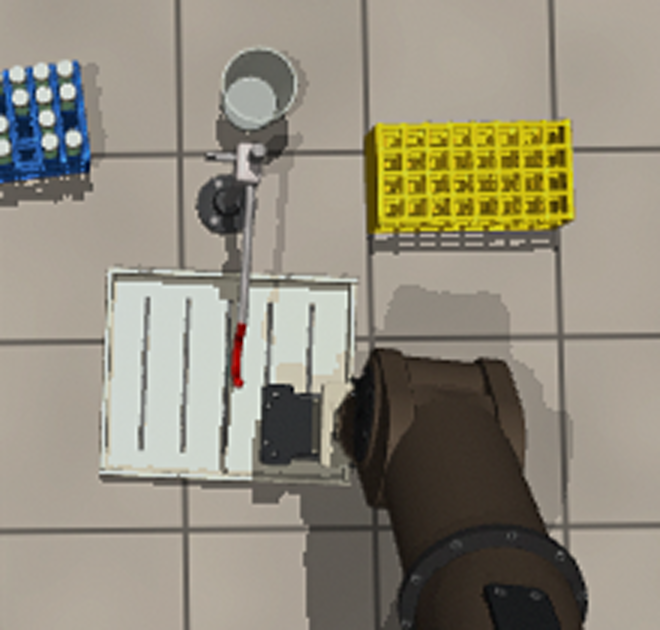

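```bash
python3 - <<'E'
from h import *
c=np.array([onz('top',(x+.5)/3-.5+260,(y+.5)/3-.5+90,.025)[:2] for x,y in[(108,270),(357,280),(350,485),(101,478)]]);print(c,c.mean(0));d=c[0]-c[1];print(np.degrees(np.arctan2(d[1],d[0]))-90)
# handle ends with correct matching
T=lambda x,y:((x+.5)/5-.5+150,(y+.5)/5-.5+160); S=lambda x,y:((x+.5)/5-.5+290,(y+.5)/5-.5+220)
print('H +y',tri(ray('top',*T(97,318)),ray('scene',*S(420,133)))); print('H -y',tri(ray('top',*T(330,217)),ray('scene',*S(183,102))))
E
```

```text
[[ 0.63563799  0.12200899]
 [ 0.62347615 -0.1174682 ]
 [ 0.4267588  -0.10681937]
 [ 0.43559129  0.13093833]] [0.53036606 0.00716494]
-2.9072672114609617
H +y (array([0.50905556, 0.45942852, 0.1548026 ]), [np.float64(0.002449508476594287), np.float64(0.0024495084765942914)])
H -y (array([0.55849984, 0.34101687, 0.1562974 ]), [np.float64(0.003615950700394469), np.float64(0.003615950700394459)])
```

Tray centre is (0.530, 0.007), turned −2.9°, within 1 cm of under the hook seat (0.537, 0.0175). Release it and go up.

```bash
python3 -m creep '[[[0,0,0,0,0,0,-0.2],[0,0,0,0,0,0,-0.2],[0,0,0,0,0,0,-0.2],[0,0,0,0,0,0,-0.2]]]'
python3 -m creep '[[[0,0,1,0,0,0,-0.2],[0,0,3,0,0,0,-0.2],[0,-0.5,7,0,0,0,-0.2],[-2,-1,11,0,0,0,0],[-4,-2,15,0,0,0,0]]]'
python3 -c "
from cell import arm
s=arm.observe();print(s['joints'],s['position'],s['ee_rot'])"
```

```text
clock: 4.45
position: [0.4799, -0.1111, 0.0277]
ee_rot: [3.14, -0.085, -0.0]
force: [-0.3, 1.0, 0.2]
width: 0.354
clock: 4.95
position: [0.4396, -0.1303, 0.1798]
ee_rot: [-3.14, 0.082, -0.0]
force: [0.0, -0.8, -0.2]
width: 0.491
[ 1.67641073e-01  2.39768881e-01  5.01000941e-03  2.04660353e+00
 -1.91765030e-03  8.54941589e-01 -1.44913694e+00] [ 0.43961359 -0.13034405  0.17977522] [-3.14031334e+00  8.18338650e-02 -4.97848675e-04]
```

```bash
python3 -m creep '[[[0,0,3.5,0,0,8,0],[0,0,7,0,0,16,0],[0,0,10.5,0,0,24,0.3],[0,3,14,0,0,32,0.3],[0,6,15,0,0,40,0.3]]]'
python3 -m creep '[[[0,4,0,0,0,8,0.3],[1,8,0,0,0,16,0.3],[2,12,0,0,0,24,0.3],[3,16,0,0,0,32,0.3],[4,20,0,0,0,40,0.3]]]'
python3 -m creep '[[[1,4,0,0,0,8,0.3],[2,8,0,0,0,16,0.3],[3,12,0,0,0,24,0.3],[4,16,0,0,0,30,0.3],[5,21,0,0,0,35.5,0.3]]]'
python3 - <<'E'
from h import *
s=arm.observe();im=arm.get_image('wrist');cv2.imwrite('pics/w2.png',im[:,:,::-1]);print(s['position'],s['ee_rot'],s['joints'])
np.savez('s2.npz',position=s['position'],ee_rot=s['ee_rot'])
E
```

```text
clock: 5.45
position: [0.441, -0.0707, 0.3322]
ee_rot: [2.976, 0.999, 0.009]
force: [1.8, 0.7, 0.4]
width: 0.641
clock: 5.95
position: [0.4799, 0.1306, 0.3286]
ee_rot: [2.454, 1.961, 0.001]
force: [0.6, 0.6, 0.1]
width: 0.644
clock: 6.45
position: [0.5307, 0.3382, 0.3286]
ee_rot: [1.743, 2.611, -0.001]
force: [0.9, -0.1, 0.6]
width: 0.649
[0.53066944 0.3381695  0.32861518] [ 1.74348781e+00  2.61136436e+00 -5.97254160e-04] [-0.33217128  0.4387507  -0.49064492  1.39860171  0.20815021  1.3552061
 -0.43436224]
```

View pics/w2.png

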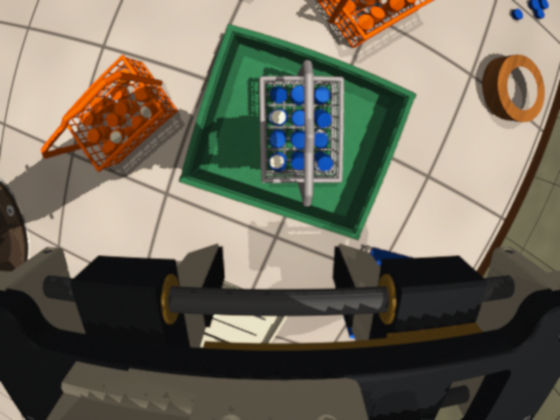

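Wrist view: in the green basin the wire basket with blue caps, handle at u≈308 from v≈63 to 203, parallel to the tool. The orange ones at (120,110) and (360,20) are the look-alikes. The steel/blue one inside the basin is the right one, which a crop will confirm.

```bash
python3 - <<'E'
from h import *
crop('pics/w2.png','pics/w2c.png',240,45,360,215,3.5 and 3)
E
```

```text
(no output)
```

View pics/w2c.png

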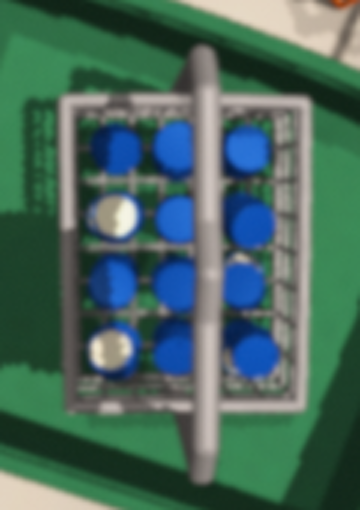

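```bash
python3 - <<'E'
from h import *
np.set_printoptions(precision=4,suppress=True)
s=dict(np.load('s2.npz'))
W=lambda x,y:((x+.5)/3-.5+240,(y+.5)/3-.5+45);T=lambda x,y:((x+.5)/5-.5+150,(y+.5)/5-.5+160)
def plane(n,a,b,st=None):
    o,d1=ray(n,*a,st);_,d2=ray(n,*b,st);N=np.cross(d1,d2);N/=np.linalg.norm(N);return N,N@o
n1,k1=plane('wrist',W(207,130),W(208,400),s);n2,k2=plane('top',T(120,308),T(310,230))
n3,k3=plane('scene',*[((x+.5)/5-.5+290,(y+.5)/5-.5+220) for x,y in[(205,100),(385,122)]])
D=np.cross(n1,n2);D/=np.linalg.norm(D)
for y in(.34,.4,.46):
    p=np.linalg.solve(np.array([n1,n2,[0,1,0]]),[k1,k2,y]);q=np.linalg.solve(np.array([n1,n3,[0,1,0]]),[k1,k3,y]);print(y,p,q)
print('dir',np.degrees(np.arctan2(D[1],D[0])))
for q in[(205,55),(203,470),(208,150),(208,380),(208,275)]:print(q,onz('wrist',*W(*q),.1615,s))
print('rim',[onz('wrist',*W(*q),.075,s)[:2] for q in[(67,102),(305,102),(303,406),(70,406)]])
R=cv2.Rodrigues(s['ee_rot'])[0];print(np.degrees(np.arctan2(R[1,0],R[0,0])),R[2])
E
```

```text
0.34 [ 0.6007  0.34   -0.1973] [0.5636 0.34   0.1639]
0.4 [ 0.5644  0.4    -0.0983] [0.5376 0.4    0.1624]
0.46 [0.528  0.46   0.0008] [0.5116 0.46   0.161 ]
dir -58.80541143475499
(205, 55) [0.5093 0.4645 0.1615]
(203, 470) [0.5619 0.3408 0.1615]
(208, 150) [0.5219 0.4367 0.1615]
(208, 380) [0.5511 0.369  0.1615]
(208, 275) [0.5375 0.4002 0.1615]
rim [array([0.4686, 0.4401]), array([0.5559, 0.4783]), array([0.6067, 0.3628]), array([0.5168, 0.325 ])]
112.54154550071796 [-0.0016  0.0006 -1.    ]
```

Wrist and scene agree on the crown's centreline at z≈0.1625 (0.1615 expected), middle ≈(0.5365, 0.401), yaw ≈113°. Grip the −y crown, 28 mm from the middle.

```bash
python3 -m creep '[[[0.8,1.8,-2,0,0,0.5,0.3],[1.7,3.7,-6,0,0,0.5,0.3],[1.7,3.7,-10,0,0,0.5,0.3],[1.7,3.7,-12,0,0,0.5,0.3],[1.7,3.7,-12,0,0,0.5,0.3]]]'
python3 - <<'E'
from h import *
s=arm.observe();im=arm.get_image('wrist');cv2.imwrite('pics/w3.png',im[:,:,::-1]);print(s['position'],s['ee_rot'],s['joints'])
np.savez('s3.npz',position=s['position'],ee_rot=s['ee_rot'])
E
```

```text
clock: 7.0
position: [0.5456, 0.3735, 0.2047]
ee_rot: [-1.734, -2.618, 0.01]
force: [-0.4, -0.4, -0.9]
width: 0.649
[0.5455799  0.37352618 0.20469691] [-1.73439756 -2.61781971  0.00955629] [-0.38582333  0.57617358 -0.47012592  1.48833164  0.2737818   1.14903973
 -0.50414078]
```

View pics/w3.png

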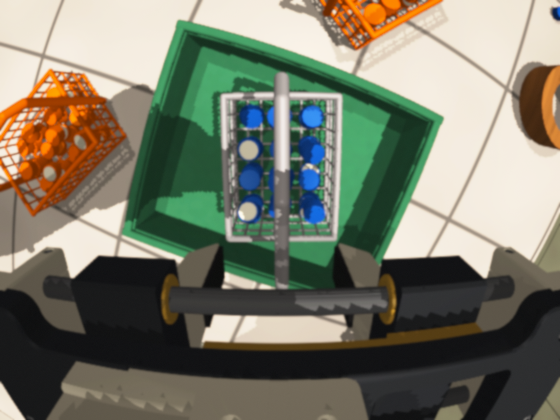

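Handle bar at u≈281, centred between the jaws (205 and 350). Far end at v≈73. Check the along-bar offset, then descend.

```bash
python3 - <<'E'
from h import *
s=dict(np.load('s3.npz'))
print('far end',onz('wrist',281,75,.158,s),onz('wrist',282,285,.158,s),'mid pred',proj('wrist',(.5365,.401,.1615),s))
c=np.array([onz('wrist',*q,.074,s)[:2] for q in[(222,95),(341,95),(338,239),(226,239)]]);print(c,c.mean(0))
R=cv2.Rodrigues(s['ee_rot'])[0];print(R@[0,0,1], 'rim along tool x',[(R.T@np.r_[q-s['position'][:2],0])[:2] for q in c])
E
python3 -m creep '[[[0.1,0.1,-2,0,0,0,0.3],[0.1,0.1,-3.5,0,0,0,0.3],[0.1,0.1,-4.3,0,0,0,0.3],[0.1,0.1,-4.6,0,0,0,0.3],[0.1,0.1,-4.6,0,0,0,0.3]]]'
```

```text
far end [0.50862336 0.46616095 0.158     ] [0.5613046  0.34425566 0.158     ] mid pred (np.float64(281.2812671633384), np.float64(196.72716061763333))
[[0.46640638 0.44087479]
 [0.55736756 0.47963711]
 [0.60972481 0.36275198]
 [0.51531028 0.32258785]] [0.53720226 0.40146293]
[-0.00447601 -0.00433537 -0.99998058] rim along tool x [array([ 0.09288826, -0.04664814]), array([0.09311645, 0.05222588]), array([-0.03493186,  0.05486676]), array([-0.03510443, -0.0477338 ])]
clock: 7.55
position: [0.548, 0.3763, 0.162]
ee_rot: [1.735, 2.619, 0.0]
force: [0.0, -0.2, -0.0]
width: 0.647
```

```bash
python3 -m creep '[[[0,0,-0.3,0,0,0,0.3],[0,0,-0.3,0,0,0,-1],[0,0,-0.3,0,0,0,-1],[0,0,-0.3,0,0,0,-1],[0,0,-0.3,0,0,0,-1]]]' 60
python3 -m creep '[[[0,0,0,0,0,0,-1],[0,0,0,0,0,0,-1],[0,0,0,0,0,0,-1],[0,0,0,0,0,0,-1]]]'
```

```text
clock: 8.05
position: [0.548, 0.3764, 0.1589]
ee_rot: [1.735, 2.619, 0.0]
force: [-0.5, 0.6, 0.3]
width: 0.354
clock: 8.45
position: [0.5478, 0.3762, 0.1587]
ee_rot: [-1.735, -2.619, 0.0]
force: [-0.8, -0.2, 0.2]
width: 0.08
```

```bash
python3 -m creep '[[[0,0,0,0,0,0,-1],[0,0,0.3,0,0,0,-1],[0,0,0.8,0,0,0,-1],[0,0,1.5,0,0,0,-1],[0,0,2,0,0,0,-1]]]' 60
python3 -m creep '[[[0,0,1,0,0,0,-1],[0,0,3,0,0,0,-1],[0,0,5,0,0,0,-1],[0,0,7,0,0,0,-1],[0,0,9,0,0,0,-1]]]' 60
python3 - <<'E'
from h import *
s=arm.observe();im=arm.get_image('wrist');cv2.imwrite('pics/w4.png',im[:,:,::-1]);print(s['position'],s['ee_rot'],s['force'],s['ft_torque'],s['width'])
np.savez('s4.npz',position=s['position'],ee_rot=s['ee_rot'])
im=arm.get_image('scene');cv2.imwrite('pics/sc4.png',im[:,:,::-1]);crop('pics/sc4.png','pics/sc4c.png',270,130,430,330,3)
E
```

```text
clock: 8.95
position: [0.5481, 0.3765, 0.1796]
ee_rot: [1.735, 2.619, 0.001]
force: [0.1, -0.2, -2.7]
width: 0.08
clock: 9.45
position: [0.5478, 0.3764, 0.2703]
ee_rot: [1.735, 2.619, 0.001]
force: [-0.6, 0.6, -2.6]
width: 0.078
[0.54783692 0.37635548 0.27034686] [1.73493776e+00 2.61891855e+00 8.27408238e-04] [-0.60733072  0.56199956 -2.63861277] [-0.03259211 -0.20718082 -0.05027779] 0.07843235281258631
```

View pics/w4.png

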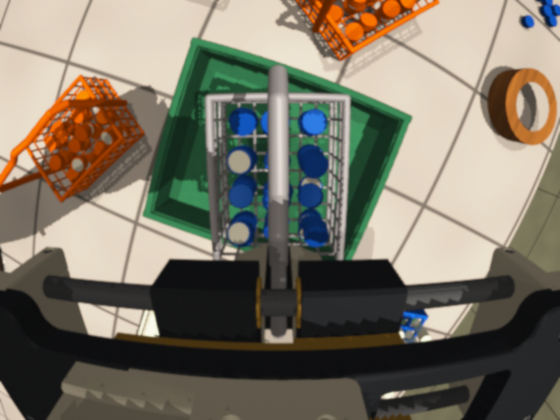

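View pics/sc4c.png

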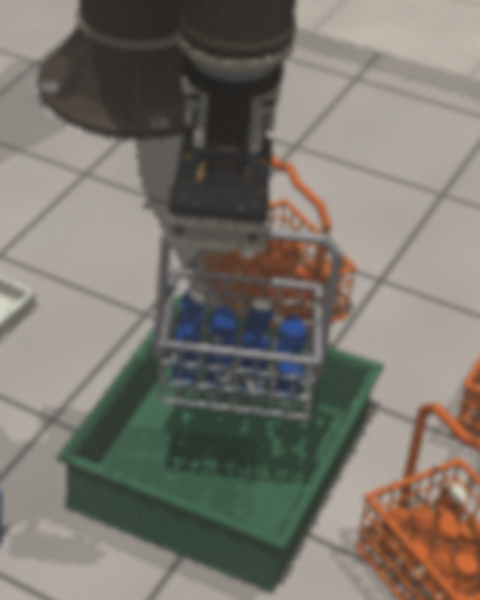

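Basket is lifted clear and nearly level (force 2.6 N ≈ 0.27 kg). In the scene crop its underside is above the basin rim. Carry it to the −x side of the hook while turning −26°.

```bash
python3 -m creep '[[[-0.3,-0.7,0.2,0,0,-0.5,-1],[-1,-2,0.5,0,0,-2,-1],[-2,-4,0.8,0,0,-4,-1],[-3,-6.4,1,0,0,-6,-1],[-4,-8.8,1,0,0,-8,-1]]]' 60
python3 -m creep '[[[-1,-2.5,0,0,0,-2,-1],[-2,-5,0,0,0,-4,-1],[-3,-7.5,0,0,0,-6,-1],[-4,-10,0,0,0,-8,-1],[-5,-12.5,0,0,0,-10,-1]]]' 60
python3 -m creep '[[[-0.5,-2.5,0,0,0,-2,-1],[-0.8,-5,0,0,0,-4,-1],[-0.8,-7.3,0,0,0,-6,-1],[-0.8,-9.2,0,0,0,-7.5,-1],[-0.8,-11,0,0,0,-8.3,-1]]]' 60
python3 -m creep '[[[0,-1.6,0,0,0,0,-1],[0,-3.2,0,0,0,0,-1],[0,-4.6,0,0,0,0,-1],[0,-5.6,0,0,0,0,-1],[0,-5.9,0,0,0,0,-1]]]' 60
python3 - <<'E'
from h import *
s=arm.observe();im=arm.get_image('wrist');cv2.imwrite('pics/w5.png',im[:,:,::-1]);print(s['position'],s['ee_rot'],s['force'],s['joints'])
np.savez('s5.npz',position=s['position'],ee_rot=s['ee_rot'])
im=arm.get_image('scene');cv2.imwrite('pics/sc5.png',im[:,:,::-1]);crop('pics/sc5.png','pics/sc5c.png',130,90,330,290,3)
im=arm.get_image('top');cv2.imwrite('pics/t5.png',im[:,:,::-1]);crop('pics/t5.png','pics/t5c.png',260,90,420,290,3)
E
```

```text
clock: 10.05
position: [0.5068, 0.2867, 0.2775]
ee_rot: [-1.915, -2.489, 0.003]
force: [0.7, 0.3, -3.5]
width: 0.079
clock: 10.55
position: [0.4564, 0.1614, 0.2776]
ee_rot: [-2.126, -2.312, 0.003]
force: [0.3, 0.5, -1.7]
width: 0.078
clock: 11.05
position: [0.4493, 0.0519, 0.2781]
ee_rot: [-2.287, -2.153, 0.001]
force: [0.5, -0.0, -2.1]
width: 0.077
clock: 11.55
position: [0.4498, -0.0069, 0.2785]
ee_rot: [-2.287, -2.154, 0.001]
force: [-0.0, 0.2, -2.5]
width: 0.079
[ 0.44975244 -0.00691001  0.27845726] [-2.28690172e+00 -2.15383337e+00  8.78551665e-04] [-0.03556328  0.15656871 -2.4761256 ] [ 0.15854217  0.13781148 -0.29358511  1.90447287  0.04475193  1.10605498
 -0.21241625]
```

View pics/w5.png

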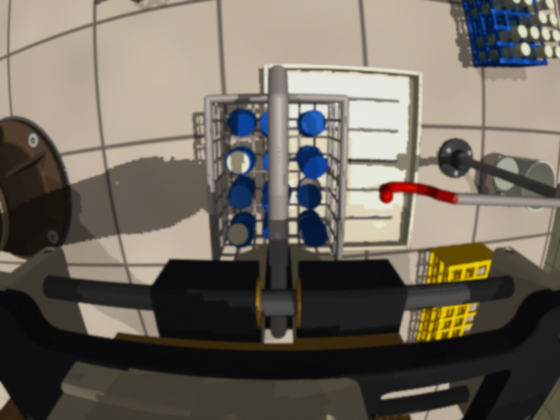

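View pics/sc5c.png

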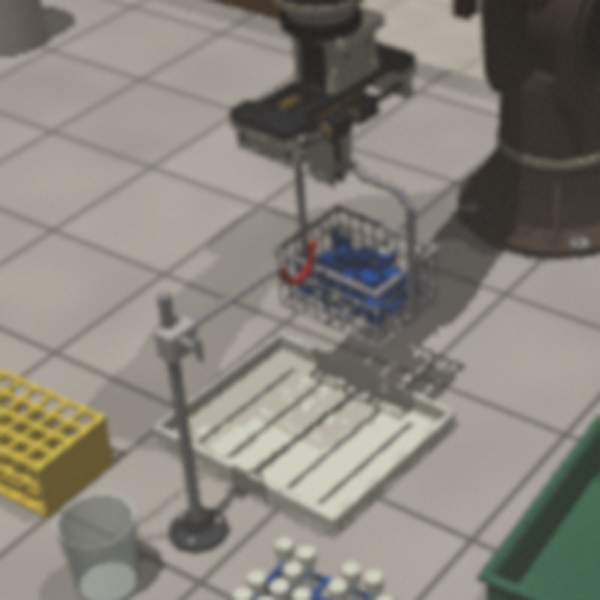

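View pics/t5c.png

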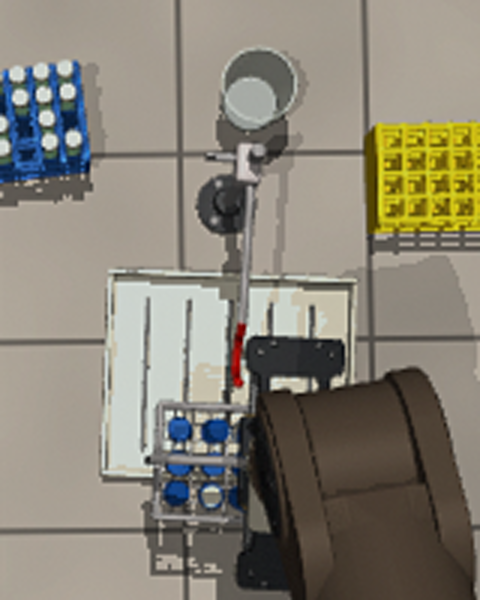

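```bash
python3 - <<'E'
from h import *
crop('pics/w5.png','pics/w5c.png',250,55,470,265,3)
s=dict(np.load('s5.npz'));s2=dict(np.load('s3.npz'))
R=cv2.Rodrigues(s['ee_rot'])[0]
print('yaw',np.degrees(np.arctan2(R[1,0],R[0,0])))
for off in(.0275,.029):
  mid=s['position']+R@[off,0,-.003];print('mid',mid,proj('wrist',mid,s),proj('wrist',mid+[0,0,.009],s))
for e in(-.07,.07):print('end',proj('wrist',s['position']+R@[.028+e,0,-.003],s))
E
```

```text
yaw 86.56725088194958
mid [0.45140051 0.02054156 0.28144812] (np.float64(276.3108300315878), np.float64(227.0363326838691)) (np.float64(276.18810942517365), np.float64(234.35927892055741))
mid [0.45149032 0.02203887 0.28144762] (np.float64(276.3052516879399), np.float64(223.94299135059163)) (np.float64(276.1814516585677), np.float64(231.10722152157237))
end (np.float64(276.61104413372755), np.float64(344.3752679044527))
end (np.float64(276.17873357491897), np.float64(67.44996856142728))
```

View pics/w5c.png

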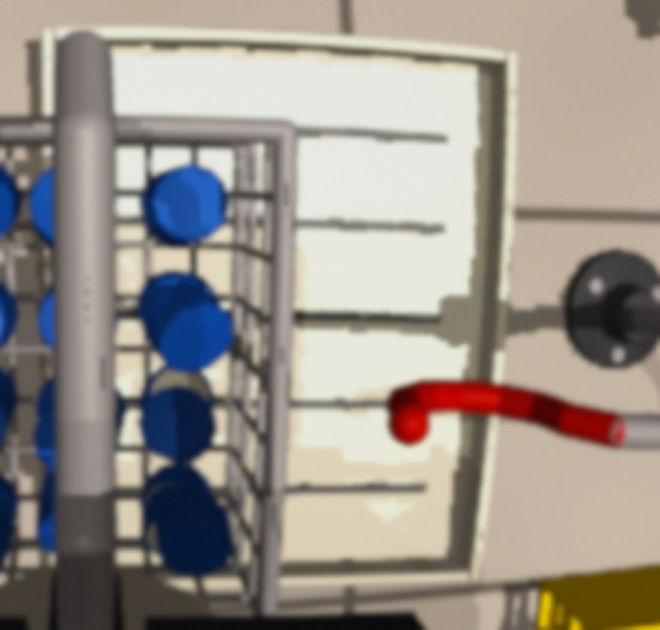

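```bash
python3 - <<'E'
from h import *
s=dict(np.load('s5.npz'));R=cv2.Rodrigues(s['ee_rot'])[0]
for o in(.043,.041,.036,.028,.098):print(o,proj('wrist',s['position']+R@[o,0,-.003],s))
W=lambda x,y:((x+.5)/3-.5+250,(y+.5)/3-.5+55)
tw=ray('wrist',*W(409,425),s)
c2=lambda x,y:((x+.5)/3-.5+310,(y+.5)/3-.5+90); c3=lambda x,y:((x+.5)/4-.5+130,(y+.5)/4-.5+160)
print('tip w+top',tri(tw,ray('top',*c2(89,382))),'w+scene',tri(tw,ray('scene',*c3(417,47))))
t=onz('wrist',*W(409,425),.234,s);a=onz('wrist',*W(618,432),.234,s);print(t,a,np.degrees(np.arctan2(*(a-t)[[1,0]])))
for p in(t,a):print('tool',R.T@(p-s['position']))
print('lowest hook',onz('wrist',*W(480,397),.206,s))
E
```

```text
0.043 (np.float64(276.25748859571996), np.float64(194.08872273789248))
0.041 (np.float64(276.2637877819466), np.float64(198.4555174838524))
0.036 (np.float64(276.2803364799261), np.float64(209.22941765350748))
0.028 (np.float64(276.30896179695594), np.float64(226.00762564257982))
0.098 (np.float64(276.17873357491897), np.float64(67.44996856142728))
tip w+top (array([0.51606883, 0.02021304, 0.24098219]), [np.float64(0.00034188739293605286), np.float64(0.0003418873929360751)]) w+scene (array([0.51805912, 0.01935504, 0.23453448]), [np.float64(0.0007416909972649158), np.float64(0.000741690997264982)])
[0.51861313 0.0184918  0.234     ] [0.56934836 0.01437211 0.234     ] -4.64221306624454
tool [0.02949417 0.06723672 0.04441634]
tool [0.02841975 0.11812759 0.04439313]
lowest hook [0.5462599  0.01641491 0.206     ]
```

Hook measured in the tool frame at x≈29 mm against a peak at x≈28 mm, seat ≈89 mm ahead. Tip from wrist+scene (0.518, 0.019, 0.2345). The peak clears the tip by ≈38 mm, so go over.

```bash
python3 -m creep '[[[0.5,0,0,0,0,0,-1],[1.5,-0.1,0,0,0,0,-1],[3,-0.1,0,0,0,0,-1],[4.5,-0.2,0,0,0,0,-1],[6,-0.3,0,0,0,0,-1]]]' 60
python3 -m creep '[[[1.3,-0.1,0,0,0,0,-1],[2.2,-0.1,0,0,0,0,-1],[2.7,-0.1,0,0,0,0,-1],[2.7,-0.1,-0.5,0,0,0,-1],[2.7,-0.1,-1.5,0,0,0,-1]]]' 60
python3 -m creep '[[[0,0,-1,0,0,0,-1],[0,0,-2,0,0,0,-1],[0,0,-2,0,0,0,-1]]]' 60
python3 - <<'E'
from h import *
s=arm.observe();im=arm.get_image('wrist');cv2.imwrite('pics/w6.png',im[:,:,::-1]);print(s['position'],s['ee_rot'],s['force'],s['ft_torque'])
np.savez('s6.npz',position=s['position'],ee_rot=s['ee_rot'])
im=arm.get_image('scene');cv2.imwrite('pics/sc6.png',im[:,:,::-1]);crop('pics/sc6.png','pics/sc6c.png',150,100,310,280,3)
crop('pics/w6.png','pics/w6c.png',180,50,400,270,3)
E
```

```text
clock: 12.2
position: [0.5114, -0.0083, 0.2787]
ee_rot: [2.285, 2.156, 0.001]
force: [-1.1, -0.1, -3.4]
width: 0.079
clock: 12.7
position: [0.537, -0.0095, 0.2637]
ee_rot: [2.285, 2.155, 0.001]
force: [-0.6, -0.0, -3.1]
width: 0.081
clock: 13.0
position: [0.5356, -0.0098, 0.2418]
ee_rot: [-2.284, -2.154, 0.004]
force: [-0.5, 0.0, -3.3]
width: 0.082
[ 0.53560792 -0.00984141  0.24184617] [-2.28386847 -2.15431695  0.00380751] [-0.45472311  0.02202137 -3.3029912 ] [-0.06624267 -0.03189361 -0.04680297]
```

View pics/w6c.png

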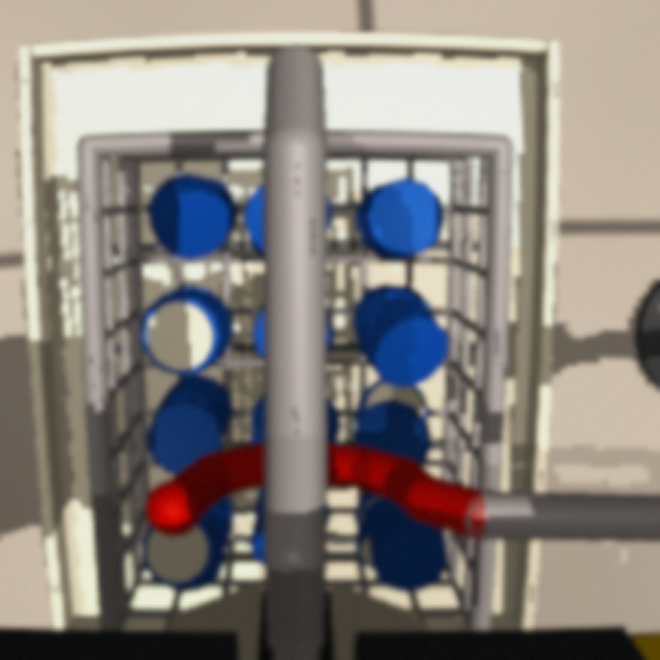

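View pics/sc6c.png

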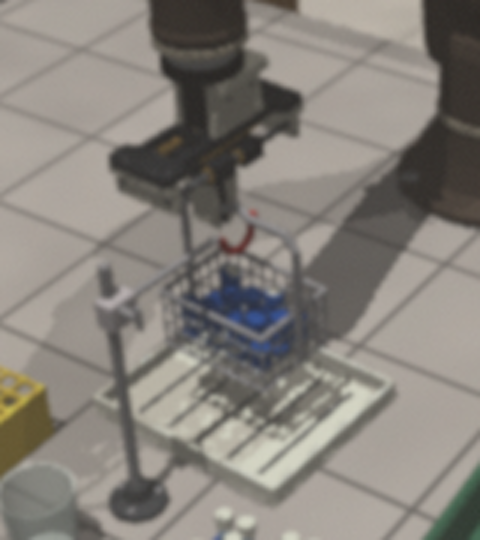

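```bash
python3 - <<'E'
from h import *
s=dict(np.load('s6.npz'));R=cv2.Rodrigues(s['ee_rot'])[0]
W=lambda x,y:((x+.5)/3-.5+180,(y+.5)/3-.5+50)
for q,z in[((172,508),.234),((478,514),.234),((220,468),.212),((296,462),.206)]:
  p=onz('wrist',*W(*q),z,s);print(p,R.T@(p-s['position']))
print('bar',R.T@(onz('wrist',*W(296,300),s['position'][2]+.003,s)-s['position']))
for o in(.043,.028,.098):print(o,proj('wrist',s['position']+R@[o,0,-.003],s))
E
```

```text
[0.5179032  0.01881475 0.234     ] [ 0.02757782 -0.01932166  0.00789509]
[0.56795044 0.01486894 0.234     ] [0.02655799 0.03087029 0.00773958]
[0.52409569 0.01866777 0.212     ] [ 0.02780118 -0.01306283  0.02987566]
[0.53802007 0.01725388 0.206     ] [0.02720433 0.00093889 0.03583244]
bar [ 0.06269476  0.00090946 -0.00302817]
0.043 (np.float64(276.25871209471023), np.float64(194.08806224030002))
0.028 (np.float64(276.31013973327185), np.float64(226.0068947585078))
0.098 (np.float64(276.1800599877322), np.float64(67.44971953238496))
```

Peak and hook plane agree within 1 mm, and the bar is 2 mm short of the seat in x. Continue down into the U.

```bash
python3 -m creep '[[[0.1,0,-0.8,0,0,0,-1],[0.2,0,-1.6,0,0,0,-1],[0.2,0,-2.4,0,0,0,-1],[0.2,0,-3,0,0,0,-1],[0.2,0,-3.3,0,0,0,-1]]]' 60
python3 -m creep '[[[0,0,-0.2,0,0,0,-1],[0,0,-0.2,0,0,0,-1]]]'
python3 -m creep '[[[0,0,-0.2,0,0,0,-1],[0,0,-0.2,0,0,0,-1]]]'
```

```text
clock: 13.6
position: [0.5385, -0.0097, 0.2098]
ee_rot: [-2.285, -2.155, 0.001]
force: [0.1, 0.3, -2.9]
width: 0.078
clock: 13.8
position: [0.5389, -0.0097, 0.2086]
ee_rot: [-2.285, -2.155, 0.0]
force: [-0.3, -0.4, -3.0]
width: 0.076
clock: 14.0
position: [0.5389, -0.0097, 0.2068]
ee_rot: [2.285, 2.155, 0.0]
force: [-0.5, -0.3, -2.4]
width: 0.082
```

```bash
python3 -m creep '[[[0,0,-0.2,0,0,0,-1],[0,0,-0.2,0,0,0,-1]]]'
python3 -m creep '[[[0,0,-0.15,0,0,0,-1],[0,0,-0.15,0,0,0,-1]]]'
python3 -m creep '[[[0,0,-0.1,0,0,0,-1],[0,0,-0.1,0,0,0,-1]]]'
```

```text
clock: 14.2
position: [0.539, -0.0097, 0.2047]
ee_rot: [2.285, 2.155, 0.0]
force: [0.6, 0.1, -2.0]
width: 0.075
clock: 14.4
position: [0.5392, -0.0096, 0.2037]
ee_rot: [2.285, 2.155, 0.001]
force: [-1.0, -0.8, 4.3]
width: 0.078
clock: 14.6
position: [0.5393, -0.0096, 0.2031]
ee_rot: [2.285, 2.155, 0.002]
force: [-1.6, -0.6, 6.8]
width: 0.077
```

Seated: contact at TCP z≈0.204, as expected. Ease off to near zero force and check.

```bash
python3 -m creep '[[[0,0,0.15,0,0,0,-1],[0,0,0.15,0,0,0,-1]]]'
python3 - <<'E'
from h import *
s=arm.observe();print(s['force'],s['ft_torque'],s['position'])
im=arm.get_image('wrist');cv2.imwrite('pics/w7.png',im[:,:,::-1]);crop('pics/w7.png','pics/w7c.png',180,50,400,270,3)
im=arm.get_image('scene');cv2.imwrite('pics/sc7.png',im[:,:,::-1]);crop('pics/sc7.png','pics/sc7c.png',180,150,290,270,5)
E
```

```text
clock: 14.8
position: [0.5392, -0.0097, 0.2041]
ee_rot: [2.285, 2.155, 0.001]
force: [-0.2, -0.3, 0.8]
width: 0.076
[-0.24573661 -0.30495769  0.79213262] [-0.0497231  -0.08809795 -0.04133127] [ 0.5391574  -0.00969332  0.20409151]
```

View pics/w7c.png

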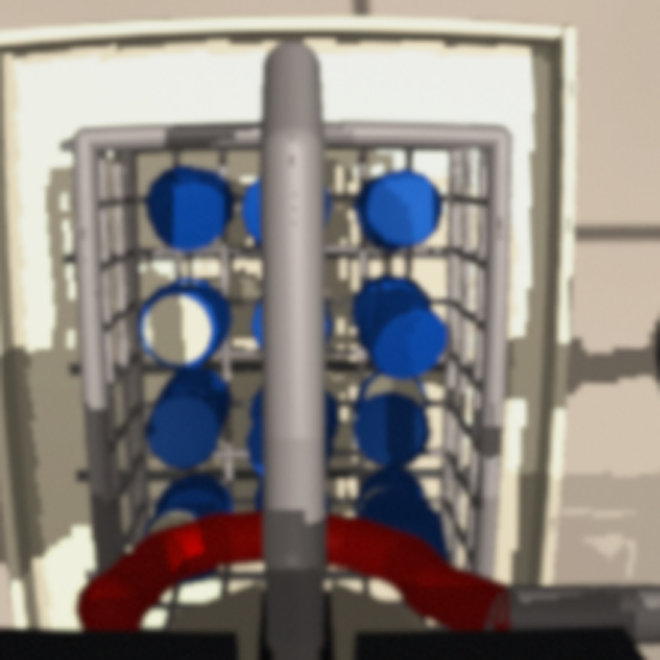

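View pics/sc7c.png

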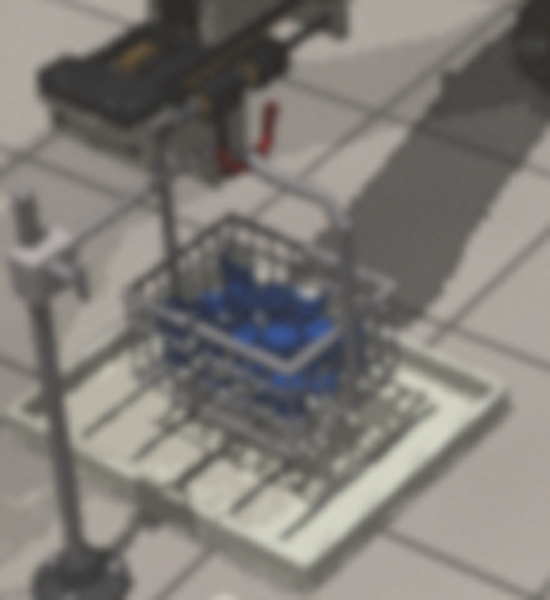

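The bar lies in the U under the peak in both views (wrist crop: bar at u≈293, hook bottom at v≈540; scene: tip stands up behind the handle). The basket is over the tray, so soften the grip, then open.

```bash
python3 -m creep '[[[0,0,0,0,0,0,-1],[0,0,0,0,0,0,-1],[0,0,0,0,0,0,-1]]]' 5
python3 -m creep '[[[0,0,0,0,0,0,-0.85],[0,0,0,0,0,0,-0.7],[0,0,0,0,0,0,-0.5],[0,0,0,0,0,0,-0.3],[0,0,0,0,0,0,-0.2]]]'
python3 -m creep '[[[0,0,0,0,0,0,-0.2],[0,0,0,0,0,0,-0.2],[0,0,0,0,0,0,-0.2],[0,0,0,0,0,0,-0.2]]]'
python3 - <<'E'
from h import *
im=arm.get_image('wrist');cv2.imwrite('pics/w8.png',im[:,:,::-1])
E
```

```text
clock: 15.2
position: [0.5389, -0.0098, 0.2036]
ee_rot: [2.286, 2.155, -0.0]
force: [-0.2, -1.2, 1.1]
width: 0.094
clock: 15.7
position: [0.5389, -0.0095, 0.2037]
ee_rot: [-2.285, -2.156, -0.0]
force: [-0.2, -0.2, -0.0]
width: 0.362
clock: 16.1
position: [0.5389, -0.0097, 0.2037]
ee_rot: [2.285, 2.156, 0.0]
force: [0.1, -1.4, 0.8]
width: 0.4
```

View pics/w8.png

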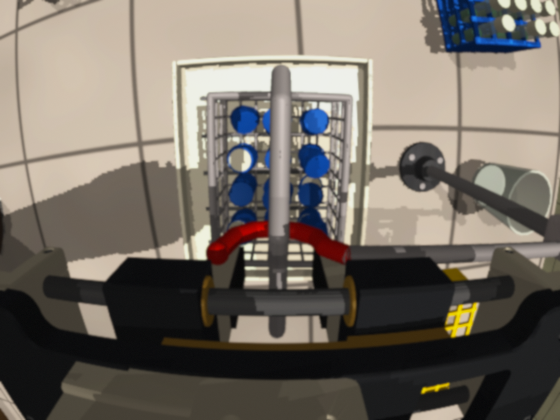

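Handle is free between the open fingers and still rests in the hook, with the basket inside the tray outline (175–372). Retreat straight up.

```bash
python3 -m creep '[[[0,0,0.5,0,0,0,-0.2],[0,0,2,0,0,0,-0.2],[0,0,4,0,0,0,-0.2],[0,0,7,0,0,0,-0.2],[0,0,11,0,0,0,-0.2]]]'
python3 -m creep '[[[-3,-3,2,0,0,0,-0.2],[-6,-7,3,0,0,0,-0.2],[-9,-11,3,0,0,0,-0.2],[-12,-15,3,0,0,0,-0.2],[-15,-19,3,0,0,0,-0.2]]]'
python3 -m creep '[[[-2,-4,0,0,0,0,-0.2],[-4,-8,0,0,0,0,-0.2],[-4,-12,0,0,0,0,-0.2],[-4,-14,0,0,0,0,-0.2],[-4,-14,0,0,0,0,-0.2]]]'
python3 - <<'E'
from h import *
im=arm.get_image('scene');cv2.imwrite('pics/sc9.png',im[:,:,::-1]);crop('pics/sc9.png','pics/sc9c.png',160,130,310,290,4)
im=arm.get_image('top');cv2.imwrite('pics/t9.png',im[:,:,::-1]);crop('pics/t9.png','pics/t9c.png',260,90,480,290,3)
E
```

```text
clock: 16.65
position: [0.538, -0.0098, 0.314]
ee_rot: [-2.284, -2.154, 0.003]
force: [0.1, -1.0, 0.3]
width: 0.398
clock: 17.15
position: [0.3881, -0.2002, 0.3445]
ee_rot: [2.284, 2.155, 0.001]
force: [0.8, -0.6, 0.4]
width: 0.403
clock: 17.65
position: [0.3485, -0.3417, 0.3438]
ee_rot: [2.29, 2.15, -0.001]
force: [-0.3, 0.7, 0.4]
width: 0.402
```

View pics/sc9c.png

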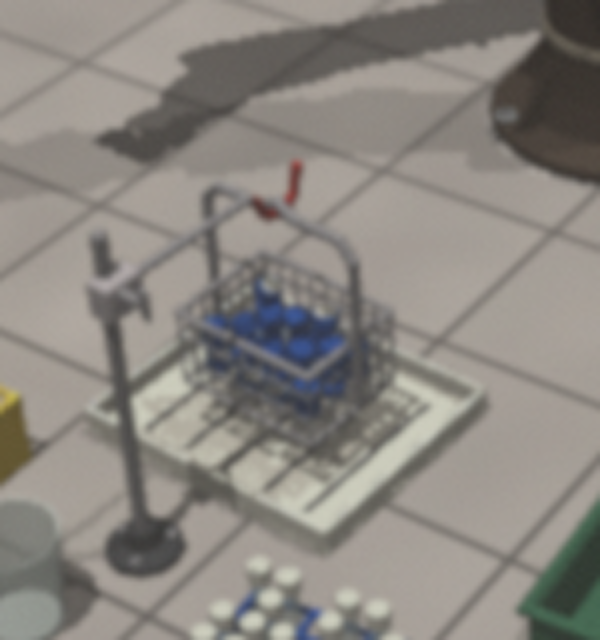

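View pics/t9c.png

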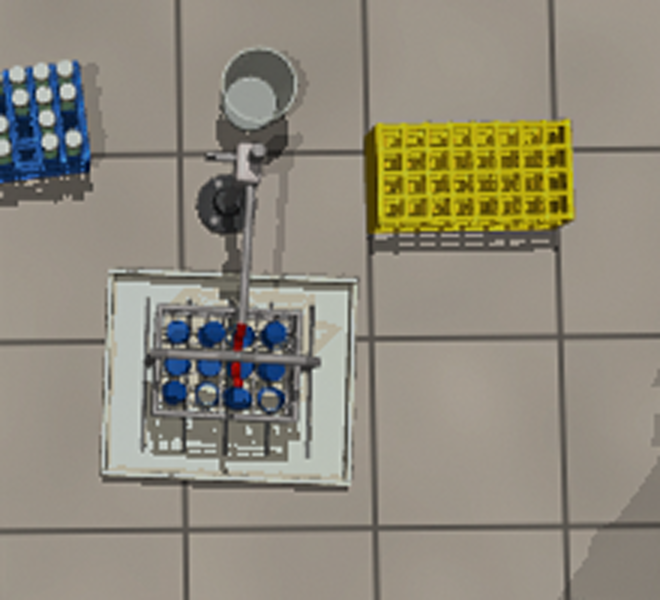

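It hangs free, wholly within the tray outline. Measure level by triangulation and check that it stays still.

```bash
python3 -m creep '[[[0,0,0,0,0,0,-0.2],[0,0,0,0,0,0,-0.2],[0,0,0,0,0,0,-0.2],[0,0,0,0,0,0,-0.2],[0,0,0,0,0,0,-0.2]]]'>/dev/null
python3 -m creep '[[[0,0,0,0,0,0,-0.2],[0,0,0,0,0,0,-0.2],[0,0,0,0,0,0,-0.2],[0,0,0,0,0,0,-0.2],[0,0,0,0,0,0,-0.2]]]'
python3 - <<'E'
from h import *
np.set_printoptions(precision=4,suppress=True)
a=[cv2.imread('pics/sc9.png'),cv2.imread('pics/t9.png')]
for n,o in zip(('scene','top'),a):
    im=arm.get_image(n)[:,:,::-1];cv2.imwrite(f'pics/{n}10.png',im)
    d=np.abs(im.astype(int)-o).max(2); r=d[150:280,170:300] if n=='scene' else d[175:260,290:385];print(n,r.max(),(r>25).sum())
crop('pics/scene10.png','pics/sc10c.png',195,165,270,245,7);crop('pics/top10.png','pics/t10c.png',300,180,375,235,8)
E
```

```text
clock: 18.75
position: [0.3495, -0.3389, 0.3437]
ee_rot: [2.285, 2.155, 0.0]
force: [-0.0, -0.3, 0.7]
width: 0.402
scene 44 15
top 136 472
```

View pics/sc10c.png

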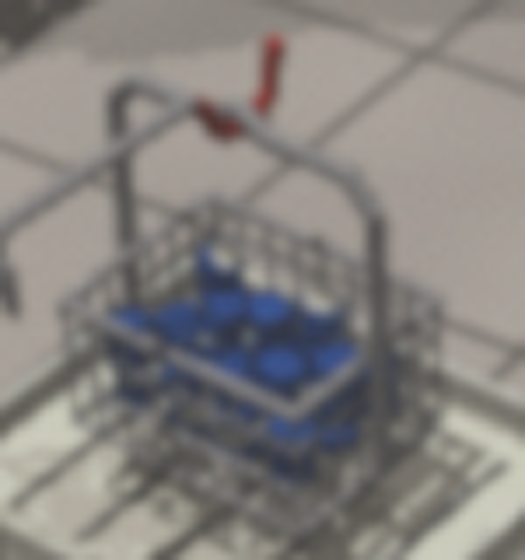

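View pics/t10c.png

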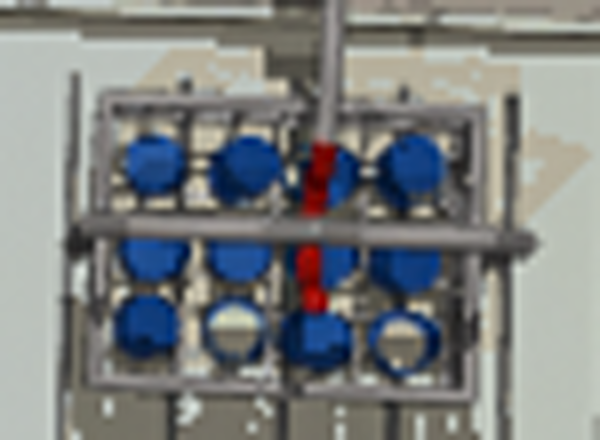

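```bash
python3 - <<'E'
from h import *
np.set_printoptions(precision=4,suppress=True)
S=lambda x,y:((x+.5)/7-.5+195,(y+.5)/7-.5+165);T=lambda x,y:((x+.5)/8-.5+300,(y+.5)/8-.5+180)
print('+y corner',tri(ray('top',*T(82,236)),ray('scene',*S(374,208))))
print('-y corner',tri(ray('top',*T(522,241)),ray('scene',*S(119,103))))
def pl(n,a,b):
    o,d=ray(n,*a);_,e=ray(n,*b);N=np.cross(d,e);return N,N@o
n1,k1=pl('top',T(110,228),T(480,239))
for nm,a,b in[('+y half',(285,148),(345,180)),('all',(150,90),(345,180))]:
    n2,k2=pl('scene',S(*a),S(*b));L=np.cross(n1,n2);L/=np.linalg.norm(L);p=np.linalg.solve([n1,n2,[0,1,0]],[k1,k2,.0175]);print(nm,p,'tilt',np.degrees(np.arcsin(L[2])),L)
E
for i in 1 2 3; do python3 -m creep '[[[0,0,0,0,0,0,-0.2],[0,0,0,0,0,0,-0.2]]]'>/dev/null; python3 -c "
from h import *
im=arm.get_image('top')[:,:,::-1];cv2.imwrite('pics/tt$i.png',im);o=cv2.imread('pics/top10.png')
d=np.abs(im.astype(int)-o).max(2)[175:240,300:375];print(d.max(),(d>25).sum(),arm.observe()['clock'])
g=lambda m:np.float32(cv2.cvtColor(np.ascontiguousarray(m[192:230,308:370]),cv2.COLOR_BGR2GRAY))
print(cv2.phaseCorrelate(g(o),g(im)), cv2.phaseCorrelate(g(cv2.imread('pics/t9.png')),g(im)))"; done
```

```text
+y corner (array([0.5411, 0.088 , 0.1942]), [np.float64(0.003156041970168312), np.float64(0.003156041970168383)])
-y corner (array([ 0.5365, -0.051 ,  0.1919]), [np.float64(2.0068875725159104e-06), np.float64(2.0068875725499493e-06)])
+y half [0.5384 0.0175 0.2066] tilt 5.943297848284261 [-0.0464 -0.9935  0.1035]
all [0.5387 0.0175 0.2031] tilt 2.1330464828659204 [-0.0421 -0.9984  0.0372]
111 382 19.1
((-0.00031321831073682915, 0.04270290970720225), 0.9560436677187681) ((0.0488485739687583, 0.08651723437531089), 0.9887123513966799)
107 201 19.35
((-0.135665719192815, 0.045151671725108145), 0.9618703560903669) ((-0.04380202372870201, 0.04695459541102309), 0.9659748204052448)
104 103 19.6
((-0.092178703129008, 0.019468867785271016), 0.9997294172644615) ((0.042720860185614384, -0.0020979052755478733), 0.9705036036670208)
```

Corners of the handle triangulate to z 0.194 and 0.192 (under 1° of tilt), centre (0.539, 0.0185). Residual sway is about 0.1 px and dying. Let it settle longer, then do a last check that the rest is unmoved.

```bash
for i in 1 2 3 4 5 6 7 8; do python3 -m creep '[[[0,0,0,0,0,0,-0.2],[0,0,0,0,0,0,-0.2],[0,0,0,0,0,0,-0.2],[0,0,0,0,0,0,-0.2],[0,0,0,0,0,0,-0.2]]]'>/dev/null; done
python3 - <<'E'
from h import *
o=cv2.imread('pics/top0.png');im=arm.get_image('top')[:,:,::-1].copy();arm_t=arm.observe()['clock']
arm.get_image('scene');im2=arm.get_image('top')[:,:,::-1].copy()
cv2.imwrite('pics/t11.png',im)
for n,(x0,y0,x1,y1) in dict(blue=(235,105,295,160),yellow=(380,125,455,175),beaker=(330,102,362,138),basket=(305,188,372,235)).items():
    r=im2 if n=='basket' else o
    q=im
    d=np.abs(q[y0:y1,x0:x1].astype(int)-r[y0:y1,x0:x1]).max(2)
    print(n,d.max(),(d>40).sum())
d=np.abs(im.astype(int)-cv2.imread('pics/tt3.png')).max(2)[188:235,305:372];print('vs 4s ago',d.max(),(d>25).sum(),arm_t)
E
```

```text
blue 8 0
yellow 10 0
beaker 5 0
basket 8 0
vs 4s ago 108 114 23.65
```

View pics/t11.png

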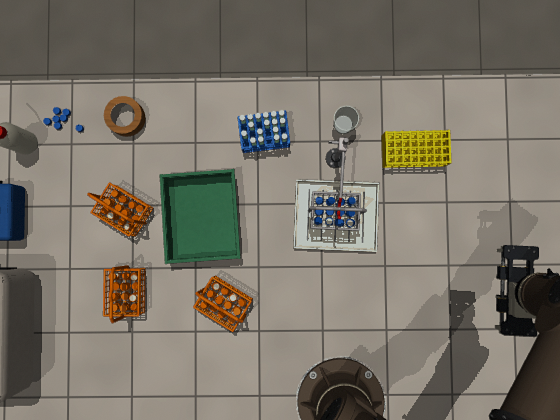

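The basket hangs over the tray at (337,215) and is still. The racks and beaker show no change from the first picture, and the arm is well clear.

```bash
python3 -c "
from cell import arm
print(arm.sign_off())"
```

```text
the job is handed in; nothing more can be done
None
```

I handed the job in: the tray is under the drain hook and the basket hangs on it by the peak of its handle. I used about 24 s of the 72 s.

**What I did:**
- **Tray:** I gripped its −y wall and slid it along the bench without lifting. Its centre is at (0.530, 0.007), and the hook seat is at about (0.539, 0.0175).
- **Basket:** I gripped the handle about 28 mm to the −y side of the peak and lifted it level out of the basin. I then turned it −26°, took it over the hook's tip and lowered it into the U. I felt contact at the expected height, eased the force to about zero, let go and backed the arm away.

**Last checks:**
- **Level:** the two handle corners are within 2 mm of the same height across 140 mm, under 1° of tilt. A rougher fit along the whole handle gave about 2°, and one using only its +y half gave 6°. I trusted the corners because the handle's peak distorts those fits.
- **Position:** the whole basket is inside the tray's outline in the top view.
- **Still:** after release it swayed by about 0.1 pixel. Two pictures 0.1 s apart at the end showed no motion. Compared with 4 s earlier, some pixels had still changed slightly, which I took as the last of the sway.
- **Other items:** the two racks and the beaker look the same as in the first picture.

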